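# Close the hardware bin: hook the pine cover in and snap it down

### The arm

A 6-joint arm with a two-finger parallel gripper is mounted at the origin on the work surface. World frame = base frame: x ahead of the robot, y to its left, z up, the work surface at z = 0. Lengths are in m, angles in rad, forces in N, time in s.
With the tool pointing down it reaches from about 0.35 to 0.85 m from the base axis. Payload 8.1 kg.
Tool frame: the origin (TCP) lies on the mounting face of the last link; the fingertips stand 186 mm ahead of it and the grasp point (between the pads) lies 167 mm ahead of it; z points along the fingers, y is the line along which they close (so a half turn about z gives the same grasp; the last joint's range is limited). The gripper opens to 93 mm and grips with 3 to 60 N. Pads are 15 mm wide; open, the fingers measure 128 mm over their backs; the gripper's body (75 mm by 188 mm) begins 65 mm behind the grasp point.
Start: joints at [-1.21, 0.13, 1.488, -0, 1.523, -0.085], TCP at [0.259, -0.541, 0.405] pointing down, gripper open.
Joint ranges: [-2.96, 2.96], [-0.89, 2.26], [0.02, 2.5], [-1.34, 4.48], [0, 2.73], [-2.66, 2.66]. Speed limits (rad/s): [2.39, 2.39, 2.79, 3.14, 3.14, 3.14].

### API

Orientations are given as a rotation vector (axis times angle).
In Python, from plant import read_state, read_camera, camera_params, close_job gives the robot as it stands. The module is installed in compiled form; this text tells all that it offers.
- The arm moves only by the tool servo_tool, never from a script. Its argument "increments" is a list of rows, each an object with "slide": the shift along the tool's x, y, z in mm, a list of three; "dr": the turn, a rotation vector about the tool's x, y, z in rad, a list of three; "jaw": the closure, from 0 (fully open) to 1 (shut). In form: [{"slide": [x, y, z], "dr": [ax, ay, az], "jaw": jaw}, ...]. A call has 1 to 20 rows; each row is the pose to reach, as a shift and turn from the pose commanded when the call began, along the tool's axes at that moment; what a row does not reach only later rows make up. A row lasts 1/10 s, in which the tool goes at most 50 mm and 8.59 degrees, less where a joint would pass 70% of its speed; a pose out of reach is approached as far as the arm can. A call with a gripper value outside its range is refused whole. The fingers move at their own pace and stop on an object; "force" is the grip in N (left out, the last holds). Time passes only in rows, so rows that repeat a pose let the fingers close. It gives the time, the measured TCP pose, the force, the opening and the grip force at its end, in the units of the state.
- read_state(): the state, without advancing time (a new reading comes with each control period).
- read_camera(name): name is "scene" or "side" or "wrist"; returns (picture, depth): 420x560x3 uint8, red, green, blue; 420x560 float32, m along the optical axis (not along the pixel's ray), 0 where there is no reading.
- camera_params(name): a dict with "fx", "fy", "cx", "cy" (pixels), "k1" (the pictures are not rectified: a ray, as slopes to the right and down, at radius r is drawn at 1 + k1 r^2 times it, then the intrinsics apply), "rvec" (rotation vector, rad) and "tvec" (3), from world to camera coordinates, as OpenCV has them. Camera axes: x right, y down, z forward; pixel columns grow to the right and rows downward; lengths in m; the calibration is good to about 2 mm. A picture is of the moment at which its call begins: read the wrist's pose just before it. camera_params takes no time and is no camera call; for the wrist camera it gives the pose at the moment of the call.
- close_job(): hands the job in; it is judged then, once.
The state is a dict: "t": time; "q": joint angles; "dq": joint speeds; "joint_torque": joint torques, N m; "tool_pos": TCP position; "orientation": TCP orientation; "force": force on the tool from outside, world axes, zero at the start; "wrist_torque": the same for the moment, N m; "opening": finger opening in m; "gripper_force": force on a finger pad.
Only numpy, scipy, OpenCV 4.12 (cv2) and the standard library are available. Lean on these libraries where they do the work, as an engineer would, in place of code of your own. Each camera call takes 0.05 s, during which the arm holds its last target. There are 200 camera calls.

### The job

Put the loose pine cover back on the shallow bin: hook the lip at its front edge under the bin's front rail, then pivot the cover down until its back edge snaps under the roller catch and it lies flat on the bin. Let go of it when it is shut.

Things in the scene. Friction and masses are not known exactly. Their poses are not given: they have to be found in the camera images.
- cover: Loose pine cover, 0.12 kg, handle up. Board 150 (x) by 110 (y) by 10 mm thick; origin at the centre of its underside, z up, front is -x. Central batten handle on top: 16 mm thick (x), 54 mm long (y), z 10 to 45 mm. The plain back edge is at x = +75 mm. Shut, it lies at (0, 0, 40 mm) in the bin's frame, same axes.
- cover_lip (a point): Middle of the end face of the lip on the cover's front edge, at (-90, 0, 3) mm in the cover's frame, same axes. The lip is 80 mm wide (y), 6 mm thick (cover z 0 to 6 mm) and projects 15 mm from the board.
- bin: Shallow wooden bin, fixed; 130 mm wide (y), x -100 to +120 mm, walls 40 mm high on which the cover rests. Origin on the countertop under the shut cover's middle, z up, front -x. Front rail: x -100 to -78, z 60 to 70 mm. Under it the lip's slot: open towards +x, 100 mm wide, z 40 to 60 mm, mouth x = -78, back wall x = -90 mm.
- roller (a point): Middle of the copper cupboard catch's roller at the bin's back, at bin (80, 0, 58) mm. Radius 10, 30 mm long (y), turns freely, springs back up to 9 mm to +x (3 N plus 0.4 N/mm). With the lip at the slot's back the cover meets it at 9 degrees of tilt and passes when pushed down (about 10 N at the handle). Behind it a fixed housing: 46 mm wide, x 100 to 120, top z 70 mm.
There are look-alikes about, which are no part of the job. What is meant by the cover is not pink or yellow, and is the larger of those in its own colour.

How it is judged:
On the way:
1. the lip is under the front rail, in the slot, while the cover is still tilted with its back edge up (x of cover_lip in the frame of bin between -0.096 and -0.08 m and z of cover_lip in the frame of bin between 0.036 and 0.062 m and y of cover_lip in the frame of bin between -0.025 and 0.025 m and angle between cover's own z axis and vertical between 0.09 and 0.9 rad), for 0.1 s.
At the end, for the whole second after the job is handed in: The cover lies at rest and flat (within 4 degrees) on the bin's walls, its lip still in the slot under the front rail and its back edge snapped under the roller: origin within 12 mm in x, 20 mm in y and 6 mm in height of its shut place, turned less than 11 degrees from the bin (angle between cover's own z axis and vertical below 0.07 rad and z of cover in the frame of bin between 0.034 and 0.046 m and x of cover in the frame of bin between -0.012 and 0.012 m and y of cover in the frame of bin between -0.02 and 0.02 m and x of cover_lip in the frame of bin below -0.08 m and angle between the x axis of cover and the x axis of bin, either way round below 0.2 rad and linear speed of cover below 0.02 m/s); the robot touches nothing.
It also fails if it takes over 45 s, if anything falls off the work surface, if the arm or the gripper's body presses on something with over 40 N, if the wrist force passes 120 N, or if a joint passes its speed limit or range.

## Working session

There is one attempt and no reset: what is moved stays moved. The work goes in short steps, Python scripts to look and compute and a tool call to move; the robot and the scene stay as the last step left them, time stands still between calls to the robot, and variables do not carry over. Pictures are saved under pics/ and viewed, at most 10 in all, crops included, and the job is handed in when it is done.

Besides the shell and the picture viewer there is one more tool, called after "Call:" as name(argument=value, ...), one argument or row to a line, values as JSON. servo_tool: Moves the arm, as the interface text tells. Its arguments: {"type":"object","properties":{"increments":{"type":"array"},"force":{"type":"number"}},"required":["increments"]}

```bash
mkdir -p pics
cat > h.py <<'E'
import numpy as np,cv2
from scipy.spatial.transform import Rotation as R
from plant import *
def grab(n,fn=None):
    P=camera_params(n); im,d=read_camera(n)
    if fn: cv2.imwrite('pics/'+fn,im[:,:,::-1])
    np.savez(''+n+'.npz',im=im,d=d,**{k:np.array(v) for k,v in P.items()})
    return im,d,P
def load(n):
    z=np.load(''+n+'.npz'); return z['im'],z['d'],{k:z[k] for k in z.files if k not in('im','d')}
def pts(P,d):  # world xyz for all pixels
    h,w=d.shape; v,u=np.mgrid[:h,:w]
    K=np.array([[float(P['fx']),0,float(P['cx'])],[0,float(P['fy']),float(P['cy'])],[0,0,1]])
    q=cv2.undistortPoints(np.stack([u,v],-1).reshape(-1,1,2).astype(float),K,np.array([float(P['k1']),0,0,0,0])).reshape(h,w,2)
    c=np.dstack([q*d[...,None],d])
    r=R.from_rotvec(np.array(P['rvec'])).as_matrix()
    return (c-np.array(P['tvec']))@r
E
python3 - <<'E'
from h import *
for n in('scene','side'): 
    im,d,P=grab(n,n+'1.png'); print(n,{k:np.round(v,3).tolist() for k,v in P.items()})
s=read_state();print(s)
E
```

```text
scene {'fx': 429.871, 'fy': 429.871, 'cx': 280.766, 'cy': 207.141, 'k1': -0.136, 'rvec': [2.352, 1.164, -0.352], 'tvec': [-0.382, -0.267, 1.263]}
side {'fx': 539.212, 'fy': 539.212, 'cx': 274.997, 'cy': 217.171, 'k1': -0.089, 'rvec': [0.713, -2.646, 1.071], 'tvec': [0.476, 0.198, 1.141]}
{'t': 0.1, 'q': array([-1.21044387e+00,  1.31108458e-01,  1.48913603e+00,  3.09554087e-05,
        1.52304073e+00, -8.53787891e-02]), 'dq': array([ 0.00045537, -0.00328187, -0.00263158, -0.0009758 ,  0.00142241,
       -0.00078289]), 'joint_torque': array([ 1.11403591e-03, -5.61341786e+01, -4.93093228e+01,  7.70187518e-02,
        2.92111246e-02, -3.68557255e-05]), 'tool_pos': array([ 0.2586363 , -0.54117028,  0.40379734]), 'orientation': array([-3.06225628e+00, -6.93997582e-01,  3.16104678e-04]), 'force': array([ 0.12965107,  0.33777951, -0.56604156]), 'wrist_torque': array([-0.06101816, -0.01767254, -0.00980327]), 'gripper_force': 0.0, 'opening': 0.09300121478682988}
```

View pics/scene1.png

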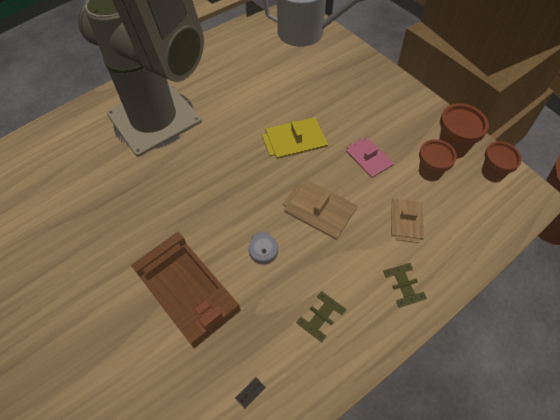

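View pics/side1.png

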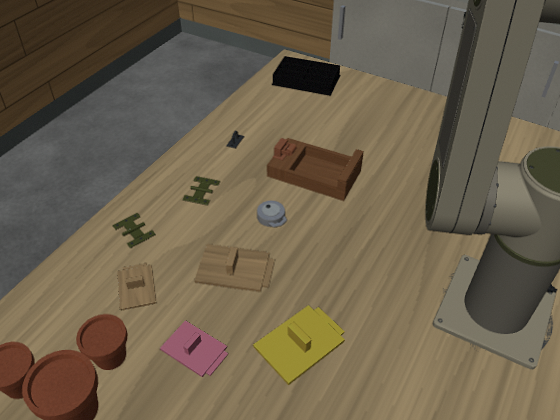

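Candidates in the scene picture are yellow (297,137), pink (370,156), large pine (320,208) and small pine (407,218), so the cover is the large pine one at (320,208). The bin is at (185,288), with its rail at the upper left (160,255) and its catch at the lower right (208,315). I'll check both in a close crop.

Run:
```python
from h import *
im,d,P=load('scene')
a=cv2.resize(im[170:245,275:365],None,fx=6,fy=6,interpolation=2)[:,:,::-1]
b=cv2.resize(im[228:348,125:245],None,fx=3.75,fy=3.75,interpolation=2)[:,:,::-1]
cv2.imwrite('pics/crop1.png',np.hstack([cv2.resize(a,(450,375)),cv2.resize(b,(350,350))[:350]] if 0 else [cv2.copyMakeBorder(cv2.resize(a,(450,375)),0,0,0,0,0),cv2.copyMakeBorder(cv2.resize(b,(350,350)),0,25,0,0,0)]))
X=pts(P,d)
# cover: board-top pixels by height in region
for n in('scene','side'):
    im,d,P=load(n); X=pts(P,d); ok=d>0
    cc=np.array([0.0,0,0]); 
    u,v=((320,212) if n=='scene' else (215,265))
    c0=X[v,u]; print(n,'seed',c0.round(3))
    m=ok&(np.hypot(X[...,0]-c0[0],X[...,1]-c0[1])<.13)
    t=m&(X[...,2]>.005)&(X[...,2]<.016); h=m&(X[...,2]>.025)
    k,l,st,ce=cv2.connectedComponentsWithStats(t.astype(np.uint8)); i=1+st[1:,4].argmax()
    Q=X[l==i]; r=cv2.minAreaRect((Q[:,:2]*1000).astype(np.float32)); print('board',r,np.median(Q[:,2]))
    Q=X[h]; print('handle',len(Q),cv2.minAreaRect((Q[:,:2]*1000).astype(np.float32)),Q[:,2].max(), np.percentile(Q[:,2],90))
    u,v=((185,290) if n=='scene' else (315,178)); c0=X[v,u]; print('binseed',c0.round(3))
    m=ok&(np.hypot(X[...,0]-c0[0],X[...,1]-c0[1])<.17)&(X[...,2]>.03)&(X[...,2]<.09)
    k,l,st,ce=cv2.connectedComponentsWithStats(m.astype(np.uint8)); i=1+st[1:,4].argmax()
    Q=X[l==i]; print('bin',cv2.minAreaRect((Q[:,:2]*1000).astype(np.float32)),Q[:,2].max())
    for (u,v) in ([(160,255),(208,315),(320,203),(290,187),(356,213)] if n=='scene' else [(357,160),(290,150)]): print(u,v,X[v,u].round(3))
```

```text
scene seed [0.567 0.171 0.025]
board ((544.94189453125, 184.61114501953125), (165.57919311523438, 115.85838317871094), 20.19603729248047) 0.010248031236236917
handle 179 ((552.6039428710938, 184.9217071533203), (16.6921329498291, 53.604427337646484), 20.892227172851562) 0.04928524537320208 0.0468388871629977
binseed [ 0.533 -0.197  0.008]
bin ((541.199462890625, -195.19219970703125), (223.08494567871094, 132.02186584472656), 4.140873432159424) 0.07621432396174868
160 255 [ 0.453 -0.202  0.065]
208 315 [ 0.637 -0.189  0.07 ]
320 203 [0.557 0.177 0.047]
290 187 [0.45  0.168 0.001]
356 213 [0.614 0.251 0.001]
side seed [0.587 0.208 0.011]
board ((544.7083129882812, 187.18777465820312), (166.00112915039062, 114.05912017822266), 19.564481735229492) 0.009536445347586757
handle 209 ((551.0859375, 190.49002075195312), (17.014238357543945, 56.73225402832031), 20.833398818969727) 0.048457222547477675 0.046309560390998206
binseed [ 0.513 -0.137  0.04 ]
bin ((543.5772705078125, -191.40985107421875), (221.9471893310547, 139.46954345703125), 4.127996444702148) 0.07512355604641806
357 160 [ 0.437 -0.222  0.071]
290 150 [ 0.61  -0.178  0.064]
```

View pics/crop1.png

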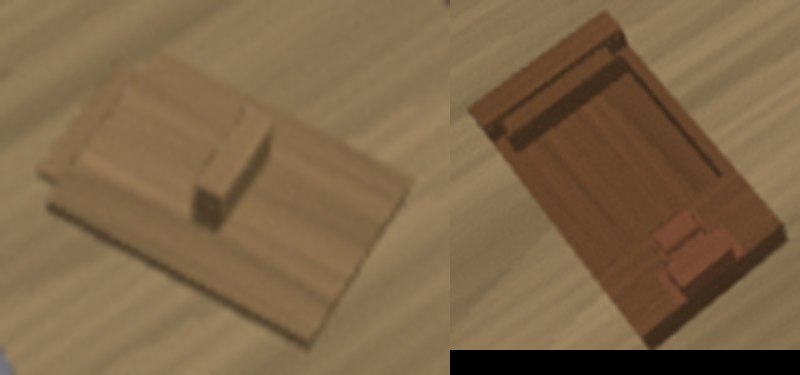

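The crop confirms the larger pine cover, with its lip towards the robot, and the bin's rail is also towards the robot. From the fits:

| Thing | Position (m) | Yaw | Check |
|---|---|---|---|
| Cover | (0.552, 0.188) | 20.4° | 166 x 115 mm rectangle, handle top at 46 mm |
| Bin | (0.532, -0.194) | 4.1° | 222 x 132 mm rectangle, rail top about 70 mm |

These sizes match the ones given.

```bash
cat >> h.py <<'E'
def toolR(yaw,tilt): # tool y along cover x, tool z down; tilt = back edge up
    c=R.from_euler('z',yaw)*R.from_euler('y',-tilt)
    return c, c*R.from_matrix(np.array([[0,1,0],[1,0,0],[0,0,-1.]]).T)
def tcp_for(cov,yaw,tilt,hz=.031,hx=0.):
    c,t=toolR(yaw,tilt); return np.array(cov)+c.apply([hx,0,hz+.167]),t
def step(p,t,p0=None,r0=None):
    s=read_state(); p0=s['tool_pos'] if p0 is None else p0; r0=R.from_rotvec(s['orientation']) if r0 is None else r0
    print('slide',(r0.inv().apply(p-p0)*1000).round(1).tolist(),'dr',(r0.inv()*t).as_rotvec().round(4).tolist())
def covpose(hz=.031,hx=0.):
    s=read_state(); t=R.from_rotvec(s['orientation']); c=t*R.from_matrix(np.array([[0,1,0],[1,0,0],[0,0,-1.]]))
    return s['tool_pos']-c.apply([hx,0,hz+.167]),c
E
python3 - <<'E'
from h import *
p,t=tcp_for([.552,.188,.1],np.radians(20.4),0); print(p); step(p,t)
E
```

```text
[0.552 0.188 0.298]
slide [579.0, -531.3, 106.8] dr [-0.0012, -0.0014, -1.4811]
```

Call:
servo_tool(
  increments=[
    {"slide":[579,-531,60],"dr":[0,0,-1.481],"jaw":0},
    {"slide":[579,-531,60],"dr":[0,0,-1.481],"jaw":0},
    {"slide":[579,-531,60],"dr":[0,0,-1.481],"jaw":0},
    {"slide":[579,-531,60],"dr":[0,0,-1.481],"jaw":0},
    {"slide":[579,-531,60],"dr":[0,0,-1.481],"jaw":0},
    {"slide":[579,-531,60],"dr":[0,0,-1.481],"jaw":0},
    {"slide":[579,-531,60],"dr":[0,0,-1.481],"jaw":0},
    {"slide":[579,-531,60],"dr":[0,0,-1.481],"jaw":0},
    {"slide":[579,-531,60],"dr":[0,0,-1.481],"jaw":0},
    {"slide":[579,-531,60],"dr":[0,0,-1.481],"jaw":0},
    {"slide":[579,-531,60],"dr":[0,0,-1.481],"jaw":0},
    {"slide":[579,-531,60],"dr":[0,0,-1.481],"jaw":0},
    {"slide":[579,-531,60],"dr":[0,0,-1.481],"jaw":0},
    {"slide":[579,-531,60],"dr":[0,0,-1.481],"jaw":0},
    {"slide":[579,-531,107],"dr":[0,0,-1.481],"jaw":0},
    {"slide":[579,-531,107],"dr":[0,0,-1.481],"jaw":0},
    {"slide":[579,-531,107],"dr":[0,0,-1.481],"jaw":0},
    {"slide":[579,-531,107],"dr":[0,0,-1.481],"jaw":0},
    {"slide":[579,-531,107],"dr":[0,0,-1.481],"jaw":0},
    {"slide":[579,-531,107],"dr":[0,0,-1.481],"jaw":0},
  ],
)

```text
t: 2.1
tool_pos: [0.5525, 0.1863, 0.2994]
orientation: [1.794, 2.577, 0.003]
force: [0.6, -0.1, 0.3]
opening: 0.0928
gripper_force: 0.0
```

Run:
```python
from h import *
im,d,P=grab('wrist','w1.png'); X=pts(P,d); ok=d>0
s=read_state(); print(s['t'],s['tool_pos'],d[210,280])
Q=X[ok&(X[...,2]>.038)&(X[...,2]<.055)&(np.hypot(X[...,0]-.552,X[...,1]-.188)<.06)]
print(len(Q),cv2.minAreaRect((Q[:,:2]*1000).astype(np.float32)) if len(Q) else '', np.median(Q[:,2]) if len(Q) else '')
p,t=tcp_for([.552,.188,0],np.radians(20.4),0); step(p,t)
```

```text
2.15 [0.55254917 0.18625078 0.29946828] 0.24466108
1417 ((552.3516845703125, 187.68482971191406), (15.829652786254883, 53.60908889770508), 19.80101776123047) 0.04459275486422901
slide [1.9, -0.2, 101.5] dr [0.0026, 0.0005, -0.0017]
```

View pics/w1.png

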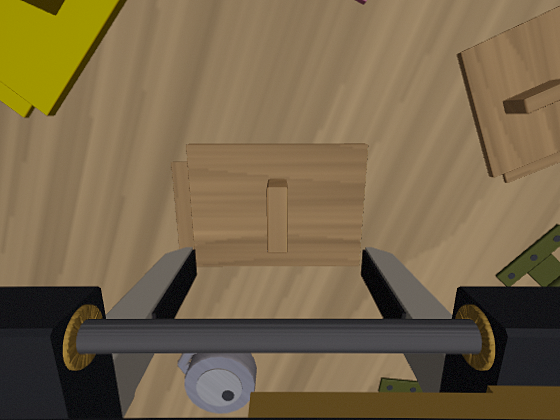

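The wrist view shows the handle at (277,215) with the lip to the left. The handle fit of (0.5523, 0.1877), 19.8° agrees with the first one, so I'll descend and grip.

Call:
servo_tool(
  increments=[
    {"slide":[1.6,0,45],"dr":[0.002,0,0],"jaw":0},
    {"slide":[1.6,0,80],"dr":[0.002,0,0],"jaw":0},
    {"slide":[1.6,0,98],"dr":[0.002,0,0],"jaw":0},
    {"slide":[1.6,0,98],"dr":[0.002,0,0],"jaw":0},
    {"slide":[1.6,0,98],"dr":[0.002,0,0],"jaw":1},
    {"slide":[1.6,0,98],"dr":[0.002,0,0],"jaw":1},
    {"slide":[1.6,0,98],"dr":[0.002,0,0],"jaw":1},
    {"slide":[1.6,0,98],"dr":[0.002,0,0],"jaw":1},
    {"slide":[1.6,0,98],"dr":[0.002,0,0],"jaw":1},
    {"slide":[1.6,0,98],"dr":[0.002,0,0],"jaw":1},
    {"slide":[1.6,0,98],"dr":[0.002,0,0],"jaw":1},
    {"slide":[1.6,0,98],"dr":[0.002,0,0],"jaw":1},
  ],
  force=40,
)

```text
t: 3.35
tool_pos: [0.5516, 0.1889, 0.1997]
orientation: [-1.792, -2.579, 0.003]
force: [-0.0, 0.2, -0.1]
opening: 0.0334
gripper_force: 0.0
```

Call:
servo_tool(
  increments=[
    {"slide":[0,0,0],"dr":[0,0,0],"jaw":1},
    {"slide":[0,0,0],"dr":[0,0,0],"jaw":1},
    {"slide":[0,0,0],"dr":[0,0,0],"jaw":1},
    {"slide":[0,0,0],"dr":[0,0,0],"jaw":1},
    {"slide":[0,0,0],"dr":[0,0,0],"jaw":1},
    {"slide":[0,0,0],"dr":[0,0,0],"jaw":1},
  ],
)

```text
t: 3.95
tool_pos: [0.5516, 0.1889, 0.1998]
orientation: [-1.792, -2.579, 0.003]
force: [0.2, 0.5, 0.2]
opening: 0.0157
gripper_force: 40.0
```

Run:
```python
from h import *
s=read_state(); print(s['opening'],s['gripper_force'],s['force'],s['tool_pos'])
HZ=s['tool_pos'][2]-.167; print('hz',HZ)
B=np.array([.5324,-.1942,0]);yb=np.radians(4.13);Rb=R.from_euler('z',yb)
# lift
tl=.28
for name,lip in (('above',[-.050,0,.130]),('pre',[-.060,0,.050]),('in',[-.087,0,.050])):
    c,_=toolR(yb,tl); cov=B+Rb.apply(lip)-c.apply([-.09,0,.003]); p,t=tcp_for(cov,yb,tl,HZ); print(name,p); step(p,t)
```

```text
0.015671928369807155 39.998701214790344 [0.19384783 0.53991144 0.24694942] [0.55162084 0.18893024 0.19975719]
hz 0.03275718649671433
above [ 0.51456646 -0.19548771  0.34396657]
slide [-347.4, -169.0, -143.9] dr [-0.2801, -0.0395, 0.2822]
pre [ 0.50459243 -0.19620791  0.26396657]
slide [-344.6, -178.5, -63.9] dr [-0.2801, -0.0395, 0.2822]
in [ 0.47766254 -0.19815244  0.26396657]
slide [-337.0, -204.4, -63.8] dr [-0.2801, -0.0395, 0.2822]
```

Call:
servo_tool(
  increments=[
    {"slide":[0,0,-25],"dr":[0,0,0],"jaw":1},
    {"slide":[0,0,-65],"dr":[0,0,0],"jaw":1},
    {"slide":[0,0,-105],"dr":[0,0,0],"jaw":1},
    {"slide":[-35,-17,-144],"dr":[0,0,0.03],"jaw":1},
    {"slide":[-75,-37,-144],"dr":[-0.03,-0.004,0.06],"jaw":1},
    {"slide":[-115,-56,-144],"dr":[-0.08,-0.01,0.1],"jaw":1},
    {"slide":[-155,-75,-144],"dr":[-0.14,-0.02,0.15],"jaw":1},
    {"slide":[-195,-95,-144],"dr":[-0.19,-0.027,0.19],"jaw":1},
    {"slide":[-235,-114,-144],"dr":[-0.24,-0.034,0.24],"jaw":1},
    {"slide":[-275,-134,-144],"dr":[-0.28,-0.0395,0.282],"jaw":1},
    {"slide":[-315,-153,-144],"dr":[-0.28,-0.0395,0.282],"jaw":1},
    {"slide":[-337,-164,-144],"dr":[-0.28,-0.0395,0.282],"jaw":1},
    {"slide":[-347,-169,-144],"dr":[-0.28,-0.0395,0.282],"jaw":1},
    {"slide":[-347,-169,-144],"dr":[-0.28,-0.0395,0.282],"jaw":1},
    {"slide":[-347,-169,-144],"dr":[-0.28,-0.0395,0.282],"jaw":1},
  ],
)

```text
t: 5.45
tool_pos: [0.5145, -0.1944, 0.3438]
orientation: [2.0, 2.15, 0.303]
force: [-0.2, 0.6, -1.9]
opening: 0.0154
gripper_force: 40.0
```

Run:
```python
from h import *
s=read_state(); print(s['opening'],s['gripper_force'],s['force'])
for n in ('scene','side'):
    im,d,P=grab(n); X=pts(P,d)
    if n=='scene': a=cv2.resize(im[210:350,100:260],None,fx=2.5,fy=2.5)
    else: b=cv2.resize(im[60:200,230:390],None,fx=2.5,fy=2.5)
cv2.imwrite('pics/held.png',np.hstack([a,b])[:,:,::-1])
im,d,P=load('side')
B=np.array([.5324,-.1942,0]);yb=np.radians(4.13);Rb=R.from_euler('z',yb)
cov,c=covpose(.03276); print('cov',cov,'lip in bin',Rb.inv().apply(cov+c.apply([-.09,0,.003])-B).round(4),'tilt',c.apply([0,0,1]))
# measured held cover: points in cover frame
for n in ('scene','side'):
    im,d,P=load(n); X=pts(P,d); Y=c.inv().apply((X-cov).reshape(-1,3)); 
    m=(d.ravel()>0)&(abs(Y[:,0])<.11)&(abs(Y[:,1])<.07)&(Y[:,2]>-.005)&(Y[:,2]<.018); Q=Y[m]
    if len(Q): print(n,len(Q),np.percentile(Q,[1,50,99],axis=0).round(4).tolist()); A=np.c_[Q[:,:2],np.ones(len(Q))]; print('plane',np.linalg.lstsq(A,Q[:,2],rcond=None)[0])
for name,lip in (('pre',[-.060,0,.050]),('in',[-.087,0,.050])):
    cc,_=toolR(yb,.28); co=B+Rb.apply(lip)-cc.apply([-.09,0,.003]); p,t=tcp_for(co,yb,.28,.03276); print(name,p); step(p,t)
```

```text
0.015439438482756085 39.99917685985565 [-0.17195023  0.55309865 -1.93135975]
cov [ 0.56963426 -0.18965015  0.15187505] lip in bin [-0.0499  0.0017  0.1299] tilt [-0.27518282 -0.02084137  0.96116599]
scene 2279 [[-0.0742, -0.0566, 0.003], [0.0373, -0.0155, 0.0112], [0.0757, 0.0519, 0.0139]]
plane [-0.00954269  0.00258679  0.01119261]
side 1752 [[-0.0858, -0.0539, -0.0001], [-0.0155, 0.0155, 0.0086], [0.076, 0.0574, 0.0142]]
plane [ 0.01163228 -0.01606488  0.00849542]
pre [ 0.50459165 -0.19620796  0.26396928]
slide [-1.7, -31.9, 74.0] dr [-0.0004, -0.001, 0.0014]
in [ 0.47766177 -0.19815249  0.26396928]
slide [-1.6, -57.8, 66.5] dr [-0.0004, -0.001, 0.0014]
```

View pics/held.png

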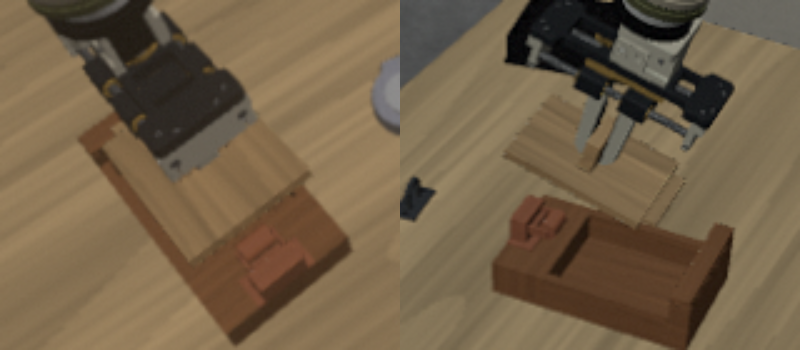

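The cover is held squarely above the bin: the left pane shows it at (220,190), and the right pane shows the lip at (650,215) ahead of the rail. I'll go to the pre-pose and then insert the lip.

Call:
servo_tool(
  increments=[
    {"slide":[-1.6,-10,25],"dr":[0,-0.001,0.001],"jaw":1},
    {"slide":[-1.6,-22,55],"dr":[0,-0.001,0.001],"jaw":1},
    {"slide":[-1.6,-32,74],"dr":[0,-0.001,0.001],"jaw":1},
    {"slide":[-1.6,-32,74],"dr":[0,-0.001,0.001],"jaw":1},
    {"slide":[-1.6,-36,72.8],"dr":[0,-0.001,0.001],"jaw":1},
    {"slide":[-1.6,-41,71.4],"dr":[0,-0.001,0.001],"jaw":1},
    {"slide":[-1.6,-46,69.9],"dr":[0,-0.001,0.001],"jaw":1},
    {"slide":[-1.6,-50,68.8],"dr":[0,-0.001,0.001],"jaw":1},
    {"slide":[-1.6,-53,67.9],"dr":[0,-0.001,0.001],"jaw":1},
    {"slide":[-1.6,-55,67.3],"dr":[0,-0.001,0.001],"jaw":1},
    {"slide":[-1.6,-55,67.3],"dr":[0,-0.001,0.001],"jaw":1},
    {"slide":[-1.6,-55,67.3],"dr":[0,-0.001,0.001],"jaw":1},
  ],
)

```text
t: 6.75
tool_pos: [0.4804, -0.1993, 0.2643]
orientation: [2.0, 2.148, 0.302]
force: [0.1, 0.3, -1.1]
opening: 0.0158
gripper_force: 40.0
```

```bash
cat > st.py <<'E'
from h import *
B=np.array([.5324,-.1942,0]);yb=np.radians(4.13);Rb=R.from_euler('z',yb)
s=read_state(); print(s['force'].round(2),s['wrist_torque'].round(2))
cov,c=covpose(.03276); z=c.apply([0,0,1]); print('cov in bin',Rb.inv().apply(cov-B).round(4),'lip in bin',Rb.inv().apply(cov+c.apply([-.09,0,.003])-B).round(4),'tilt',np.arccos(z[2]))
E
cat > seq.py <<'E'
from st import *
def go(lip,tl):
    cc,_=toolR(yb,tl); co=B+Rb.apply(lip)-cc.apply([-.09,0,.003]); p,t=tcp_for(co,yb,tl,.03276); print(lip,tl,end=' '); step(p,t)
E
python3 - <<'E'
from seq import *
im,d,P=grab('side'); cv2.imwrite('pics/ins.png',cv2.resize(im[90:210,240:400],None,fx=5,fy=5,interpolation=2)[:,:,::-1])
for lip,tl in (([-.0885,0,.047],.28),([-.0885,0,.0435],.22),([-.0885,0,.0435],.16)): go(lip,tl)
E
```

```text
[ 0.12  0.25 -1.07] [-0.06  0.1  -0.01]
cov in bin [ 0.003  -0.0016  0.0723] lip in bin [-0.0844 -0.0015  0.0503] tilt 0.2800619578450357
[-0.0885, 0, 0.047] 0.28 slide [1.3, -4.9, 2.0] dr [0.0, 0.0011, -0.001]
[-0.0885, 0, 0.0435] 0.22 slide [1.3, 5.7, 11.1] dr [0.06, 0.001, -0.001]
[-0.0885, 0, 0.0435] 0.16 slide [1.4, 17.0, 17.5] dr [0.12, 0.001, -0.0011]
```

View pics/ins.png

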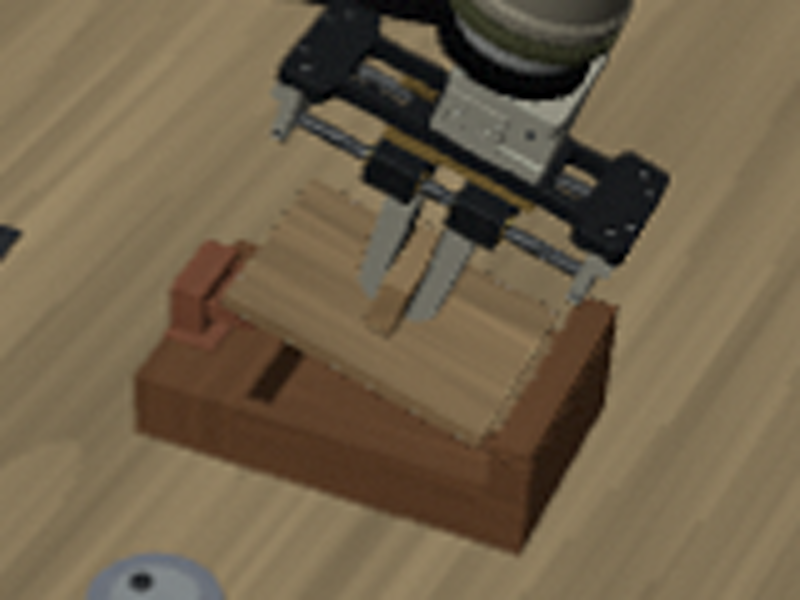

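The lip is under the rail: the board's front edge sits against it at (520,380), and the back is up at (300,190) above the catch. Next I'll press to the slot's back and pivot partway.

Call:
servo_tool(
  increments=[
    {"slide":[1.3,-2.5,1],"dr":[0,0.001,-0.001],"jaw":1},
    {"slide":[1.3,-4.9,2],"dr":[0,0.001,-0.001],"jaw":1},
    {"slide":[1.3,-4.9,2],"dr":[0,0.001,-0.001],"jaw":1},
    {"slide":[1.3,-1.5,5],"dr":[0.02,0.001,-0.001],"jaw":1},
    {"slide":[1.3,2,8],"dr":[0.04,0.001,-0.001],"jaw":1},
    {"slide":[1.3,5.7,11.1],"dr":[0.06,0.001,-0.001],"jaw":1},
    {"slide":[1.3,9.5,13.3],"dr":[0.08,0.001,-0.001],"jaw":1},
    {"slide":[1.3,9.5,13.3],"dr":[0.08,0.001,-0.001],"jaw":1},
    {"slide":[1.3,9.5,13.3],"dr":[0.08,0.001,-0.001],"jaw":1},
  ],
)

```text
t: 7.7
tool_pos: [0.4933, -0.1969, 0.2539]
orientation: [2.041, 2.195, 0.22]
force: [-0.6, 0.3, -1.1]
opening: 0.0157
gripper_force: 40.0
```

Run:
```python
from seq import *
for lip,tl in (([-.0885,0,.0435],.2),([-.0885,0,.043],.15),([-.0885,0,.043],.1),([-.0885,0,.043],.05),([-.0885,0,.043],.0),([-.0885,0,.0415],-.01)): go(lip,tl)
```

```text
[-0.64  0.26 -1.1 ] [-0.09  0.1   0.02]
cov in bin [0.0005 0.0002 0.0581] lip in bin [-0.0883  0.0001  0.0432] tilt 0.19967679346040992
[-0.0885, 0, 0.0435] 0.2 slide [-0.1, -0.2, -0.4] dr [-0.0003, -0.0003, 0.0006]
[-0.0885, 0, 0.043] 0.15 slide [-0.1, 9.5, 4.9] dr [0.0497, -0.0003, 0.0006]
[-0.0885, 0, 0.043] 0.1 slide [-0.1, 18.9, 10.1] dr [0.0997, -0.0003, 0.0006]
[-0.0885, 0, 0.043] 0.05 slide [-0.2, 28.1, 15.8] dr [0.1497, -0.0002, 0.0006]
[-0.0885, 0, 0.043] 0.0 slide [-0.2, 37.1, 21.9] dr [0.1997, -0.0002, 0.0006]
[-0.0885, 0, 0.0415] -0.01 slide [-0.2, 38.5, 24.7] dr [0.2097, -0.0002, 0.0006]
```

Call:
servo_tool(
  increments=[
    {"slide":[0,5,2.5],"dr":[0.025,0,0],"jaw":1},
    {"slide":[0,9.5,4.9],"dr":[0.05,0,0],"jaw":1},
    {"slide":[0,14,7.5],"dr":[0.075,0,0],"jaw":1},
    {"slide":[0,18.9,10.1],"dr":[0.1,0,0],"jaw":1},
    {"slide":[0,23.5,13],"dr":[0.125,0,0],"jaw":1},
    {"slide":[0,23.5,13],"dr":[0.125,0,0],"jaw":1},
  ],
)

```text
t: 8.3
tool_pos: [0.5187, -0.1952, 0.2452]
orientation: [2.106, 2.265, 0.08]
force: [-5.3, -1.4, 2.6]
opening: 0.0155
gripper_force: 40.0
```

Run:
```python
from seq import *
for lip,tl in (([-.0885,0,.043],.075),([-.0885,0,.043],.05),([-.0885,0,.043],.0),([-.0885,0,.0415],-.01)): go(lip,tl)
```

```text
[-5.31 -1.43  2.6 ] [-0.43  1.61 -0.13]
cov in bin [0.0004 0.     0.0459] lip in bin [-0.0896 -0.      0.0426] tilt 0.07073491452405777
[-0.0885, 0, 0.043] 0.075 slide [0.0, 0.3, -0.7] dr [-0.0043, -0.0002, 0.0005]
[-0.0885, 0, 0.043] 0.05 slide [0.0, 5.2, 1.6] dr [0.0207, -0.0002, 0.0005]
[-0.0885, 0, 0.043] 0.0 slide [0.0, 14.8, 6.5] dr [0.0707, -0.0002, 0.0006]
[-0.0885, 0, 0.0415] -0.01 slide [0.0, 16.6, 9.0] dr [0.0807, -0.0002, 0.0006]
```

Call:
servo_tool(
  increments=[
    {"slide":[0,3.5,1.2],"dr":[0.015,0,0],"jaw":1},
    {"slide":[0,7,3],"dr":[0.033,0,0],"jaw":1},
    {"slide":[0,11,5],"dr":[0.052,0,0],"jaw":1},
    {"slide":[0,14.8,7.5],"dr":[0.0707,0,0],"jaw":1},
    {"slide":[0,15.2,8.5],"dr":[0.0757,0,0],"jaw":1},
    {"slide":[0,15.2,8.5],"dr":[0.0757,0,0],"jaw":1},
  ],
  force=60,
)

```text
t: 8.9
tool_pos: [0.5339, -0.1942, 0.2396]
orientation: [-2.137, -2.298, 0.005]
force: [-16.4, 3.1, 16.2]
opening: 0.0155
gripper_force: 60.0
```

Run:
```python
from seq import *
im,d,P=grab('side'); cv2.imwrite('pics/shut.png',cv2.resize(im[90:210,240:400],None,fx=5,fy=5,interpolation=2)[:,:,::-1])
for lip,tl in (([-.0885,0,.043],.0),([-.0885,0,.0415],-.01)): go(lip,tl)
```

```text
[-16.37   3.1   16.2 ] [ 0.23  2.14 -0.01]
cov in bin [ 0.0006 -0.      0.0399] lip in bin [-0.0894 -0.0001  0.0433] tilt 0.0046566542787224085
[-0.0885, 0, 0.043] 0.0 slide [0.1, 0.0, -0.1] dr [-0.0043, -0.0003, 0.0]
[-0.0885, 0, 0.0415] -0.01 slide [0.1, 2.0, 2.3] dr [0.0057, -0.0003, 0.0]
```

View pics/shut.png

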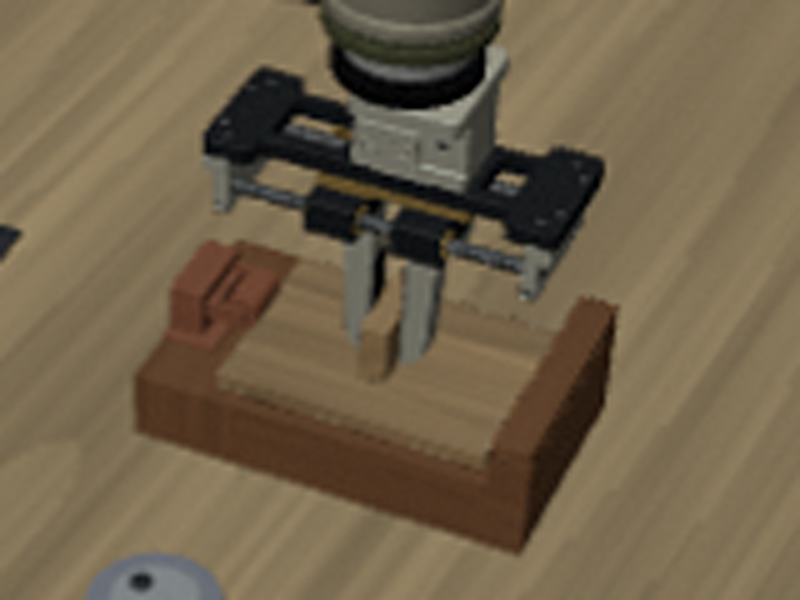

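Run:
```python
from seq import *
grab('scene')
for n in ('scene','side'):
    im,d,P=load(n); X=pts(P,d); Y=Rb.inv().apply((X-B).reshape(-1,3)); ok=d.ravel()>0
    for x0,x1 in((-.07,-.05),(-.04,-.02),(.02,.04),(.045,.06),(.06,.072)):
        m=ok&(Y[:,0]>x0)&(Y[:,0]<x1)&(abs(Y[:,1])<.05)&(Y[:,2]>.03)&(Y[:,2]<.065)
        print(n,x0,m.sum(),np.percentile(Y[m,2],[10,50,90]).round(4) if m.sum() else '')
    m=ok&(abs(Y[:,1])<.012)&(Y[:,0]>.06)&(Y[:,0]<.1)&(Y[:,2]>.055); print('roller',np.percentile(Y[m],[2,50,98],axis=0).round(4).tolist())
```

```text
[-18.15   1.73  16.52] [ 0.23  2.09 -0.1 ]
cov in bin [ 0.0006 -0.      0.0399] lip in bin [-0.0893 -0.      0.0433] tilt 0.004294176975547543
scene -0.07 82 [0.0487 0.051  0.0525]
scene -0.04 63 [0.0492 0.0514 0.0533]
scene 0.02 80 [0.049  0.0514 0.0532]
scene 0.045 239 [0.049  0.0511 0.0529]
scene 0.06 207 [0.049  0.0514 0.0534]
roller [[0.0602, -0.0116, 0.0605], [0.0844, 0.0004, 0.1794], [0.0959, 0.0117, 0.4349]]
side -0.07 193 [0.0466 0.0491 0.0519]
side -0.04 185 [0.0471 0.0494 0.0517]
side 0.02 110 [0.047  0.0494 0.0526]
side 0.045 130 [0.0472 0.0496 0.0516]
side 0.06 104 [0.0466 0.0492 0.0516]
roller [[0.0674, -0.0114, 0.0571], [0.0819, 0.0007, 0.1761], [0.0979, 0.0117, 0.1831]]
```

The cover is flat, with its top at 50 mm from front to back in both views. I'll release it and retreat.

Call:
servo_tool(
  increments=[
    {"slide":[0,-1,0],"dr":[0,0,0],"jaw":0.5},
    {"slide":[0,-1,0],"dr":[0,0,0],"jaw":0.5},
    {"slide":[0,-1,0],"dr":[0,0,0],"jaw":0.5},
    {"slide":[0,-1,0],"dr":[0,0,0],"jaw":0.5},
    {"slide":[0,-1,0],"dr":[0,0,0],"jaw":0.5},
    {"slide":[0,-1,0],"dr":[0,0,0],"jaw":0.5},
    {"slide":[0,-1,0],"dr":[0,0,0],"jaw":0.5},
    {"slide":[0,-1,-10],"dr":[0,0,0],"jaw":0.5},
    {"slide":[0,-1,-40],"dr":[0,0,0],"jaw":0.5},
    {"slide":[0,-1,-80],"dr":[0,0,0],"jaw":0.5},
    {"slide":[0,-1,-120],"dr":[0,0,0],"jaw":0.5},
    {"slide":[0,-1,-150],"dr":[0,0,0],"jaw":0.5},
    {"slide":[0,-1,-150],"dr":[0,0,0],"jaw":0.5},
    {"slide":[0,-1,-150],"dr":[0,0,0],"jaw":0.5},
  ],
)

```text
t: 10.4
tool_pos: [0.5337, -0.1942, 0.3903]
orientation: [2.138, 2.299, 0.0]
force: [-0.4, -0.1, -0.9]
opening: 0.0465
gripper_force: 0.0
```

Run:
```python
from seq import *
im,d,P=grab('side'); cv2.imwrite('pics/end.png',cv2.resize(im[90:210,240:400],None,fx=5,fy=5,interpolation=2)[:,:,::-1])
grab('scene')
for n in ('scene','side'):
    im,d,P=load(n); X=pts(P,d); Y=Rb.inv().apply((X-B).reshape(-1,3)); ok=d.ravel()>0
    for x0,x1 in((-.07,-.05),(-.04,-.02),(.02,.04),(.045,.06),(.06,.072)):
        m=ok&(Y[:,0]>x0)&(Y[:,0]<x1)&(abs(Y[:,1])<.05)&(Y[:,2]>.03)&(Y[:,2]<.065)
        print(n,x0,m.sum(),np.percentile(Y[m,2],[10,50,90]).round(4) if m.sum() else '')
    m=ok&(abs(Y[:,1])<.04)&(abs(Y[:,0])<.04)&(Y[:,2]>.078)&(Y[:,2]<.1); print('handle',cv2.minAreaRect((Y[m,:2]*1000).astype(np.float32)),np.median(Y[m,2]))
```

```text
[-0.37 -0.07 -0.95] [-0.01 -0.06 -0.  ]
cov in bin [ 0.0016 -0.0004  0.1905] lip in bin [-0.0884 -0.0004  0.1934] tilt 0.00215826819866839
scene -0.07 90 [0.049  0.0511 0.0533]
scene -0.04 286 [0.0495 0.0513 0.0532]
scene 0.02 397 [0.049  0.0513 0.0533]
scene 0.045 308 [0.0491 0.0511 0.0532]
scene 0.06 212 [0.0492 0.0512 0.0535]
handle ((0.9792962074279785, -2.1602306365966797), (17.529897689819336, 53.88978958129883), 2.1973769664764404) 0.08564539280641735
side -0.07 196 [0.0469 0.0495 0.0521]
side -0.04 189 [0.0472 0.0494 0.0518]
side 0.02 156 [0.0471 0.0492 0.0518]
side 0.045 135 [0.0464 0.0493 0.0514]
side 0.06 108 [0.0469 0.0494 0.052 ]
handle ((3.1389999389648438, 2.1317787170410156), (18.29357147216797, 59.087486267089844), 0.896142840385437) 0.08369037213353692
```

View pics/end.png

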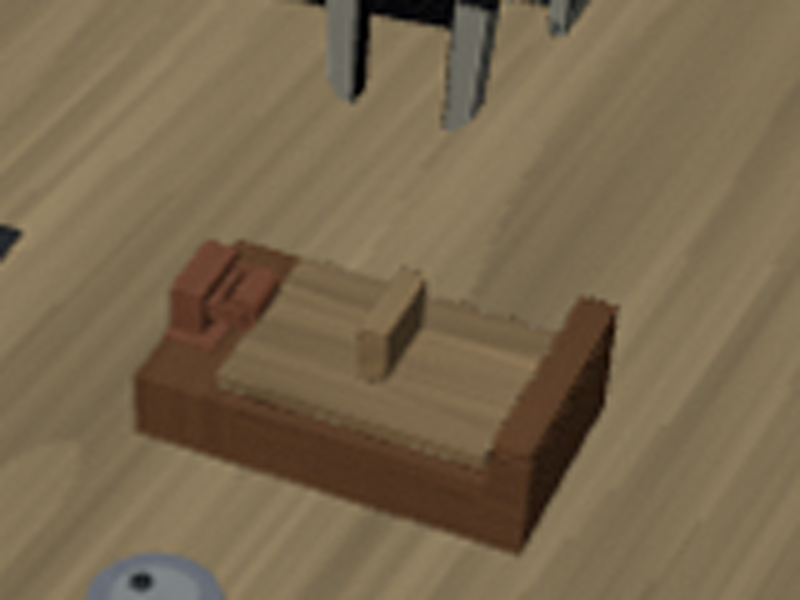

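The cover lies flat on the bin with its front edge at the rail (520,400) and its back edge at the catch (255,310). Its handle is about 2 mm from centre and the gripper is clear, so I'm handing in.

```bash
python3 -c "
from plant import *
print(close_job())"
```

```text
the job is handed in; nothing more can be done
None
```

The job is handed in at about 10.5 s of the 45 s: the pine cover is hooked under the front rail, lying flat on the bin with its back edge at the roller catch, and the gripper has let go and is clear; no verdict was returned.

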